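# Weigh the tall pail of brass on the counter scale

### The job

Weigh the taller of the two steel pails: swing up its folded handle, lift the pail by that handle, carry it upright and set it down gently in the middle of the counter scale's square pan, standing wholly on the pan. Let go of the handle, and leave the short pail, the jar and the bottle where they are.

Things in the scene. Friction and masses are not known exactly. Their poses are not given: they have to be found in the camera images.
- tall_pail: The pail to weigh: open round stainless steel pail, 120 mm high, 124 mm outer diameter at the rim and 106 mm at the foot, wall 3 mm, holding three brass ornaments fixed inside below the rim; 0.6 to 0.9 kg in all. Origin: centre of its underside; z up, y along the hinge axis of its swing handle. May stand at any yaw.
- tall_bail (a joint): Angle of the tall pail's swing handle (rad): 0 = straight up, positive = leaning to the pail's own +x, stops at -1.25 and +1.25; it starts folded at +0.9 to +1.15. The hinge axis lies along the pail's y, 108 mm above its underside. The pivots are a little stiff (0.03 N m): the handle stays where it is left.
- tall_bail_grip (a point): Centre of the wooden grip of the tall pail's handle: a round bar 16 mm in diameter and 90 mm long, parallel to the pail's y, 85 mm from the hinge axis; two 6 mm wires, 144 mm apart at the hinges, join its ends to the pail. Upright, it stands 193 mm above the pail's underside; folded, it lies beyond the rim and 20 to 42 mm higher than the rim.
- scale: Counter scale, fixed to the counter: grey housing 250 mm (x) by 200 mm (y), 45 mm high, display strip along its -x edge. Origin: centre of its underside, on the counter.
- pan_top (a point): Centre of the top face of the scale's square steel pan, 190 by 190 mm, 60 mm above the counter, 30 mm to the scale's +x of the housing's centre.
- pan (a joint): How far the sprung pan is pressed down (m): 0 empty, 0.002 to 0.0035 under the tall pail, stop at 0.006 (2500 N/m after a preload of 0.5 N).
- short_pail: Bystander: steel pail of the same diameter but 65 mm high with a similar folded swing handle (top of the folded grip up to about 115 mm above the counter). Origin: centre of its underside.
- jar: Bystander: clear jar with a blue cap, 84 mm diameter, 115 mm high. Origin: centre of its underside.
- bottle: Bystander: amber bottle, 60 mm diameter, 150 mm high. Origin: centre of its underside.
Things that resemble listed ones, but are neither listed nor needed, are in the scene too. Leave any purple look-alike of the tall_pail alone.

How it is judged (in metres and radians):
On the way:
1. the tall pail hangs clear of the counter, upright, with its handle swung up (height (world z) of tall_pail above 0.07 m and angle between tall_pail's own z axis and vertical below 0.35 rad and value of joint tall_bail between -0.5 and 0.5 rad), for 0.2 s.
At the end, for the whole second after the job is handed in: The tall pail stands upright (within 0.06 rad) and at rest on the scale's pan, its weight pressing the pan down, its centre within 30 mm of the pan's centre, and the robot has let go (horizontal distance between tall_pail and pan_top below 0.03 m and z of tall_pail in the frame of pan_top between -0.004 and 0.004 m and angle between tall_pail's own z axis and vertical below 0.06 rad and value of joint pan above 0.001 m and linear speed of tall_pail below 0.02 m/s); the robot touches nothing.
It fails at once if the tall pail is dropped or banged onto the pan (faster than 0.4 m/s in the last 12 mm) (linear speed of tall_pail above 0.4 m/s and z of tall_pail in the frame of pan_top below 0.012 m and horizontal distance between tall_pail and pan_top below 0.13 m).
It fails at once if the tall pail tips by more than 0.5 rad (angle between tall_pail's own z axis and vertical above 0.5 rad).
It fails at once if the short pail is moved by more than 30 mm (distance of short_pail from where it was at the start of the episode above 0.03 m).
It fails at once if the jar is moved by more than 30 mm or tipped (distance of jar from where it was at the start of the episode above 0.03 m or angle between jar's own z axis and vertical above 0.4 rad).
It fails at once if the bottle is moved by more than 30 mm or tipped (distance of bottle from where it was at the start of the episode above 0.03 m or angle between bottle's own z axis and vertical above 0.4 rad).
It also fails if it takes over 64 s, if anything falls off the work surface, if the arm or the gripper's body presses on something with over 40 N, if the wrist force passes 120 N, or if a joint passes its speed limit or range.

### The arm

A 6-joint arm with a two-finger parallel gripper is mounted at the origin on the work surface. World frame = base frame: x ahead of the robot, y to its left, z up, the work surface at z = 0. Lengths are in m, angles in degrees, forces in N, time in s.
With the tool pointing down it reaches from about 0.25 to 0.775 m from the base axis. Payload 8.9 kg.
Tool frame: the origin (TCP) lies on the centre line of the jaws, within the pads' length; the fingertips stand 8 mm ahead of it and the grasp point (between the pads) lies 11 mm behind it; z points along the fingers, y is the line along which they close (so a half turn about z gives the same grasp; the last joint's range is limited). The gripper opens to 85 mm and grips with 20 to 120 N. Pads are 22 mm wide; open, the fingers measure 114 mm over their backs; the gripper's body (76 mm by 85 mm) begins 54 mm behind the grasp point. The pads swing forward as they close: fully open they stand 13 mm farther back than shut.
Start: joints at [64.498, 16.656, -8.789, 64.555, 0, 82.019], TCP at [0.158, 0.501, 0.239] pointing down, gripper open.
Joint ranges: [-144.48, 144.48], [-52.06, 99.96], [-74.48, 78.29], [-112.23, 115.85], [-86.99, 84.42], [-180, 180]. Speed limits (degrees/s): [127.2, 127.2, 159.86, 180, 180, 180].

### API

Orientations are given as a 3x3 rotation matrix whose columns are the frame's x, y, z axes.
In Python, from bench import arm, optics, ticket gives the robot as it stands.
- The arm moves only by the shell command python3 -m crank 'ROWS'. ROWS is JSON, a list of rows, each a list of 3 entries, a list of its own where there are three numbers: the turn, a rotation vector about the world's x, y, z in units of 180 degrees (1.0 is 180 degrees), then the shift along the world's x, y, z in units of 4 cm (1.0 is 4 cm), then the finger opening in mm, from 0 to 85.4. In form: [[[ax, ay, az], [tx, ty, tz], gripper], ...]. A call has 1 to 8 rows; each row shifts and turns the commanded pose from where the row before left it; what a row does not reach is not made up. A row lasts 1/12 s, in which the tool goes at most 41.7 mm and 7.16 degrees, less where a joint would pass 70% of its speed; a pose out of reach is approached as far as the arm can. A call with a number of a shift or a turn outside -1 to 1 is refused whole. A call with a gripper value outside its range is refused whole. The fingers move at their own pace and stop on an object; the grip force is fixed at half the most. Time passes only in rows, so rows that do not move let the fingers close. It gives the time, the measured TCP pose, the force, the opening and the grip force at its end, in the units of the state.
- arm.read_state(): the state, without advancing time (a new reading comes with each control period).
- optics.read_camera(name): name is "side" or "top" or "wrist"; returns the picture (420x560x3 uint8, red, green, blue); there is no depth.
- optics.camera_model(name): a dict with "fx", "fy", "cx", "cy" (pixels), "cam_to_world" (4x4, takes a point from camera to world coordinates). Camera axes: x right, y down, z forward; pixel columns grow to the right and rows downward; lengths in m; the calibration is good to about 2 mm. A picture is of the moment at which its call begins: read the wrist's pose just before it. camera_model takes no time and is no camera call; for the wrist camera it gives the pose at the moment of the call.
- ticket.sign_off(): hands the job in; it is judged then, once.
The state is a dict: "time": time; "qpos": joint angles; "joint_vel": joint speeds; "joint_efforts": joint torques, N m; "position": TCP position; "eef_rot": TCP orientation; "contact_force": force on the tool from outside, world axes, zero at the start; "torque": the same for the moment, N m; "width": opening from 0.0 (shut) to 1.0 (fully open); "grip_force": force on a finger pad.
Only numpy, scipy, OpenCV 4.12 (cv2) and the standard library are available. Lean on these libraries where they do the work, as an engineer would, in place of code of your own. Each camera call takes 0.05 s, during which the arm holds its last target. There are 200 camera calls.

## Working session

There is one attempt and no reset: what is moved stays moved. The work goes in short steps, Python scripts to look and compute and a shell command to move; the robot and the scene stay as the last step left them, time stands still between calls to the robot, and variables do not carry over. Pictures are saved under pics/ and viewed, at most 10 in all, crops included, and the job is handed in when it is done.

```bash
mkdir -p pics; python3 - <<'E'
from bench import arm, optics
import cv2, numpy as np
for n in ["top","side"]:
    im=optics.read_camera(n); cv2.imwrite(f"pics/{n}0.png",im[...,::-1])
    m=optics.camera_model(n); print(n,m["fx"],m["cx"],m["cy"],np.round(m["cam_to_world"],3).tolist())
s=arm.read_state(); print(s["time"],s["position"],np.round(s["eef_rot"],3).tolist(),s["width"])
E
```

```text
top 427.2935416746335 286.9677930059461 204.74337535075284 [[-0.009, -0.997, 0.081, 0.473], [-1.0, 0.011, 0.021, 0.056], [-0.022, -0.081, -0.996, 1.223], [0.0, 0.0, 0.0, 1.0]]
side 517.769283577265 286.2247347765087 208.8210750962458 [[0.993, -0.094, 0.068, 0.461], [-0.115, -0.718, 0.687, -0.955], [-0.016, -0.69, -0.724, 1.237], [0.0, 0.0, 0.0, 1.0]]
0.1 [0.15787744 0.50030873 0.2387885 ] [[-0.954, 0.301, -0.001], [0.301, 0.954, -0.001], [0.0, -0.001, -1.0]] 1.000609001773825
```

View pics/top0.png

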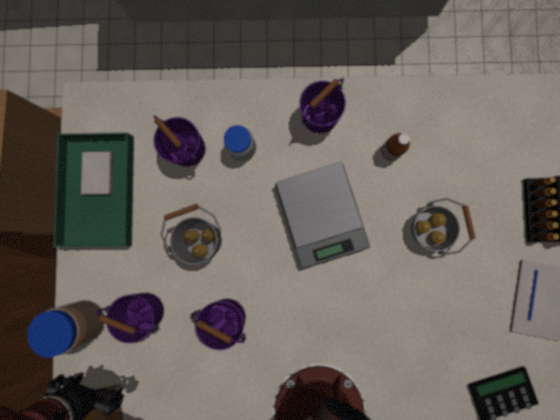

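View pics/side0.png

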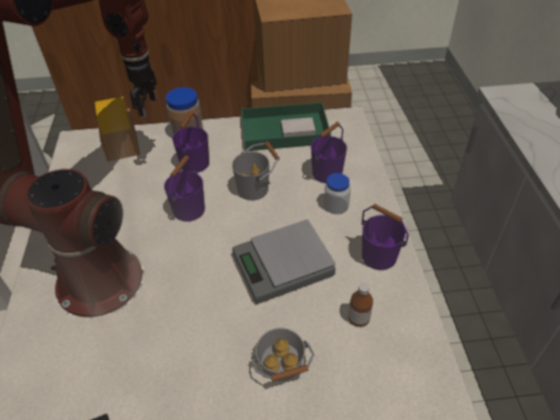

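Both views show the same layout.

Candidates that could pass for the tall pail:
- Steel pail A: top (195,240), side (252,175), with a deep wall.
- Steel pail B: top (435,230), side (280,355), with a shallow wall, so this is the short pail.
- Purple look-alikes: top (180,142), (322,107), (133,317), (220,324). These are excluded.

I choose A and will check it in a close crop. The scale pan is at top (318,205).

```bash
cat > h.py <<'E'
import numpy as np, cv2
from bench import arm, optics
def ray(n,u,v):
    m=optics.camera_model(n); T=np.array(m["cam_to_world"])
    d=T[:3,:3]@np.array([(u-m["cx"])/m["fx"],(v-m["cy"])/m["fy"],1]); return T[:3,3],d/np.linalg.norm(d)
def plane(n,u,v,z):
    o,d=ray(n,u,v); return o+d*(z-o[2])/d[2]
def tri(*obs):
    A=np.zeros((3,3));b=np.zeros(3)
    for n,u,v in obs:
        o,d=ray(n,u,v);P=np.eye(3)-np.outer(d,d);A+=P;b+=P@o
    x=np.linalg.solve(A,b)
    return x,[float(np.linalg.norm((np.eye(3)-np.outer(ray(*o)[1],ray(*o)[1]))@(x-ray(*o)[0]))) for o in obs]
def wood(im,box):
    x0,y0,x1,y1=box; h=cv2.cvtColor(im,cv2.COLOR_RGB2HSV)
    m=cv2.inRange(h,(3,110,70),(13,255,255)); k=np.zeros_like(m); k[y0:y1,x0:x1]=m[y0:y1,x0:x1]
    n,l,s,c=cv2.connectedComponentsWithStats(k); i=1+s[1:,4].argmax()
    r=cv2.minAreaRect(np.argwhere(l==i)[:,::-1].astype(np.float32)); b=cv2.boxPoints(r)
    e=sorted([(b[i]+b[(i+1)%4])/2 for i in range(4)],key=lambda p:-np.linalg.norm(p-np.array(r[0])))[:2]
    return s[i,4],np.array(r[0]),e,r[1]
E
python3 - <<'E'
from h import *
t=cv2.imread("pics/top0.png")[...,::-1].copy(); s=cv2.imread("pics/side0.png")[...,::-1].copy()
wt=wood(t,(155,195,210,225)); ws=wood(s,(255,135,285,165)); print(wt,ws)
print("grip",tri(("top",*wt[1]),("side",*ws[1])))
print("grip ends top z.155",[plane("top",*e,.152).round(3) for e in wt[2]])
print("grip ends side",[plane("side",*e,.152).round(3) for e in ws[2]])
a=cv2.resize(t[185:280,145:240],None,fx=4,fy=4,interpolation=2); b=cv2.resize(s[130:215,210:305],None,fx=4,fy=4,interpolation=2)
c=np.zeros((380,790,3),np.uint8); c[:,:380]=a; c[:340,400:780]=b; cv2.imwrite("pics/crop1.png",c[...,::-1])
# pan
g=cv2.cvtColor(t,cv2.COLOR_RGB2GRAY)
a=cv2.resize(t[150:280,265:380],None,fx=4,fy=4,interpolation=2); cv2.imwrite("pics/pan1.png",a[...,::-1])
E
```

```text
(np.int32(123), array([180.66828918, 211.6043396 ]), [array([196.52957, 205.7298 ], dtype=float32), array([164.807  , 217.47888], dtype=float32)], (3.889920949935913, 33.82841873168945)) (np.int32(50), array([271.17657471, 149.47955322]), [array([265.74905, 142.4238 ], dtype=float32), array([276.6041 , 156.53531], dtype=float32)], (17.80355453491211, 3.109524965286255))
grip (array([0.54574279, 0.3488243 , 0.14923983]), [0.0004898686110939302, 0.0004898686110939198])
grip ends top z.155 [array([0.559, 0.308, 0.152]), array([0.531, 0.388, 0.152])]
grip ends side [array([0.532, 0.384, 0.152]), array([0.56 , 0.308, 0.152])]
```

View pics/crop1.png

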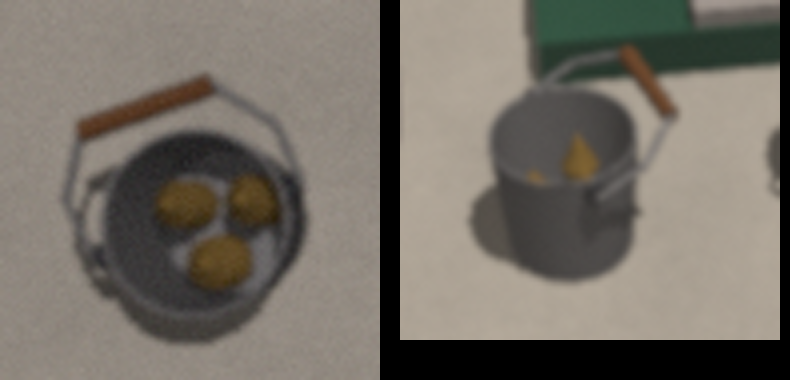

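View pics/pan1.png

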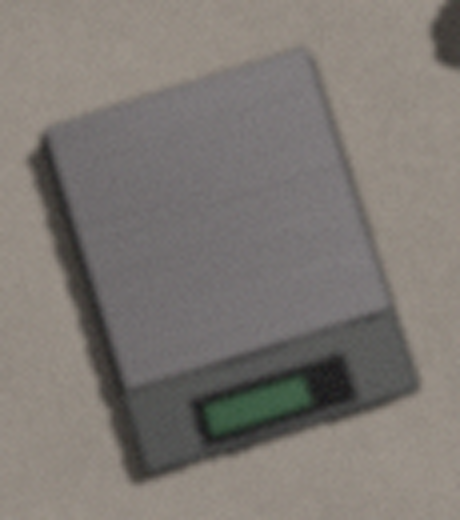

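Crop 1 confirms pail A is the tall steel pail. It has a deep wall, and the wooden grip is folded out to one side, with ends at top (165,217) and (197,206). In the pan crop, the corners are at about (47,130), (303,48), (388,308) and (130,388).

```bash
python3 - <<'E'
from h import *
c=np.array([(47,130),(303,48),(388,308),(130,388)])/4+[265,150]-[.4,.4]
P=[plane("top",u,v,.06) for u,v in c]; print(np.round(P,3)); print("pan",np.mean(P,0), [np.linalg.norm(P[i]-P[i-1]).round(3) for i in range(4)])
print("rim",plane("top",194.4,240.4,.12), [plane("top",u,240,.12).round(3) for u in (171.3,217.5)])
g=np.array([.5457,.3488]);print("pail from grip",g-.0745*np.array([.944,.33]))
E
```

```text
[[ 0.63   0.11   0.06 ]
 [ 0.684 -0.066  0.06 ]
 [ 0.505 -0.12   0.06 ]
 [ 0.453  0.055  0.06 ]]
pan [ 0.56793558 -0.00547726  0.06      ] [np.float64(0.185), np.float64(0.185), np.float64(0.187), np.float64(0.183)]
rim [0.47223976 0.32027922 0.12      ] [array([0.474, 0.38 , 0.12 ]), array([0.473, 0.26 , 0.12 ])]
pail from grip [0.475372 0.324215]
```

```bash
python3 -m crank '[[[0,0,-0.037],[0.5,0,0.8],85],[[0,0,-0.037],[0.9,-0.3,0.2],85],[[0,0,-0.037],[0.9,-0.4,0],85],[[0,0,-0.037],[0.9,-0.4,0],85],[[0,0,-0.037],[0.9,-0.4,0],85],[[0,0,-0.037],[0.9,-0.4,0],85],[[0,0,-0.037],[0.9,-0.4,0],85],[[0,0,-0.037],[0.9,-0.4,0],70]]'
```

```text
time: 0.77
position: [0.4315, 0.3914, 0.2791]
eef_rot: [[-0.323, 0.946, -0.0], [0.946, 0.323, -0.0], [-0.0, -0.0, -1.0]]
contact_force: [1.6, 0.6, -0.4]
width: 0.876
grip_force: 0.0
```

```bash
python3 -m crank '[[[0,0,0],[0.95,-0.35,0],45],[[0,0,0],[0.95,-0.35,0],45],[[0,0,0],[0.95,-0.35,-0.4],45],[[0,0,0],[0,0,-0.8],45],[[0,0,0],[0,0,-0.8],45],[[0,0,0],[0,0,-0.6],45],[[0,0,0],[0,0,0],45]]'
python3 - <<'E'
from h import *
s=arm.read_state();print(s["position"],s["contact_force"])
im=optics.read_camera("wrist"); t=optics.read_camera("side")
c=np.zeros((420,800,3),np.uint8); c[:,:480]=im[:,40:520]; c[:320,480:]=cv2.resize(t[120:220,205:305],(320,320)); cv2.imwrite("pics/w1.png",c[...,::-1])
E
```

```text
time: 1.35
position: [0.5396, 0.3494, 0.1701]
eef_rot: [[-0.328, 0.945, -0.008], [0.945, 0.328, -0.004], [-0.001, -0.009, -1.0]]
contact_force: [-0.7, -1.0, -0.7]
width: 0.527
grip_force: 0.0
[0.53962814 0.34944204 0.17014473] [-0.71038852 -1.01586886 -0.67243638]
```

View pics/w1.png

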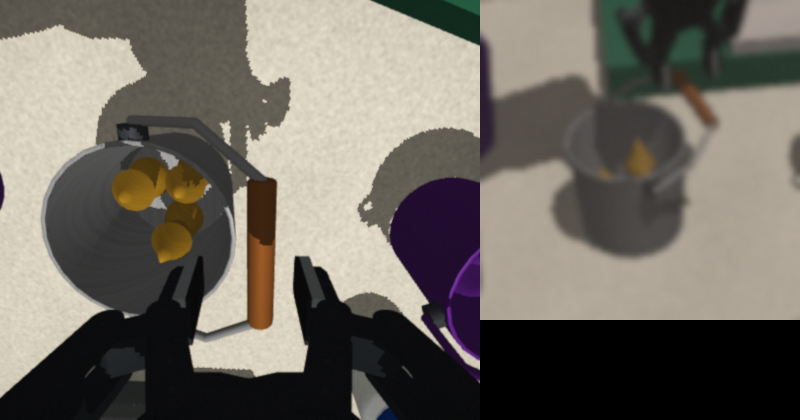

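The wrist view shows the bar, at about (262,255), between the fingers at (195) and (305) and slightly off centre. I'll shift 5 mm outward, go down and cage the bar.

```bash
python3 -m crank '[[[0,0,0],[0.15,0,-0.3],45],[[0,0,0],[0,0,-0.42],45],[[0,0,0],[0,0,0],34],[[0,0,0],[0,0,0],24],[[0,0,0],[0,0,0],24],[[0,0,0],[0,0,0],24]]'
python3 - <<'E'
from h import *
s=arm.read_state();print(s["position"],s["contact_force"])
p=s["position"]
# arc plan: grip point = TCP+11mm; from current
e=np.array([.945,.328]); c=np.array([.474,.322])
prev=p
for a in np.radians([50,40,30,20,10,0]):
    q=np.r_[c+.085*np.sin(a)*e,.108+.085*np.cos(a)-.010]; print(np.round((q-prev)/.04,2)); prev=q
E
```

```text
time: 1.95
position: [0.5491, 0.3517, 0.1486]
eef_rot: [[-0.329, 0.944, 0.002], [0.944, 0.329, 0.001], [0.0, 0.002, -1.0]]
contact_force: [0.1, -0.4, -0.9]
width: 0.281
grip_force: 0.0
[0.54911319 0.35166558 0.14863074] [ 0.1374838  -0.35193179 -0.85006761]
[-0.34 -0.21  0.1 ]
[-0.25 -0.09  0.26]
[-0.29 -0.1   0.21]
[-0.32 -0.11  0.16]
[-0.34 -0.12  0.1 ]
[-0.35 -0.12  0.03]
```

```bash
python3 -m crank '[[[0,0,0],[0,0,-0.2],24],[[0,0,0],[0,0,0],24],[[0,0,0],[-0.15,-0.06,0.1],24],[[0,0,0],[-0.17,-0.07,0.15],24],[[0,0,0],[-0.12,-0.05,0.13],24],[[0,0,0],[-0.13,-0.05,0.13],24],[[0,0,0],[-0.14,-0.05,0.11],24],[[0,0,0],[-0.15,-0.05,0.11],24]]'
```

```text
time: 2.62
position: [0.514, 0.3381, 0.1697]
eef_rot: [[-0.329, 0.944, 0.002], [0.944, 0.329, 0.001], [0.0, 0.002, -1.0]]
contact_force: [3.1, 0.9, 1.6]
width: 0.278
grip_force: 1.7
```

```bash
python3 -m crank '[[[0,0,0],[-0.16,-0.06,0.09],24],[[0,0,0],[-0.16,-0.06,0.08],24],[[0,0,0],[-0.17,-0.06,0.06],24],[[0,0,0],[-0.17,-0.06,0.04],24],[[0,0,0],[-0.17,-0.06,0.02],24],[[0,0,0],[-0.17,-0.06,0.01],24],[[0,0,0],[0,0,0],24]]'
python3 - <<'E'
from h import *
s=arm.read_state();print(s["position"],s["contact_force"])
im=optics.read_camera("wrist"); t=optics.read_camera("side")
c=np.zeros((420,800,3),np.uint8); c[:,:480]=im[:,40:520]; c[:320,480:]=cv2.resize(t[100:220,205:325],(320,320)); cv2.imwrite("pics/w2.png",c[...,::-1])
E
```

```text
time: 3.2
position: [0.4722, 0.3231, 0.1802]
eef_rot: [[-0.329, 0.944, -0.002], [0.944, 0.329, -0.001], [-0.0, -0.002, -1.0]]
contact_force: [1.6, 0.4, 2.0]
width: 0.282
grip_force: 0.9
[0.47220101 0.32307606 0.18019983] [1.62159897 0.3774515  2.02915726]
```

View pics/w2.png

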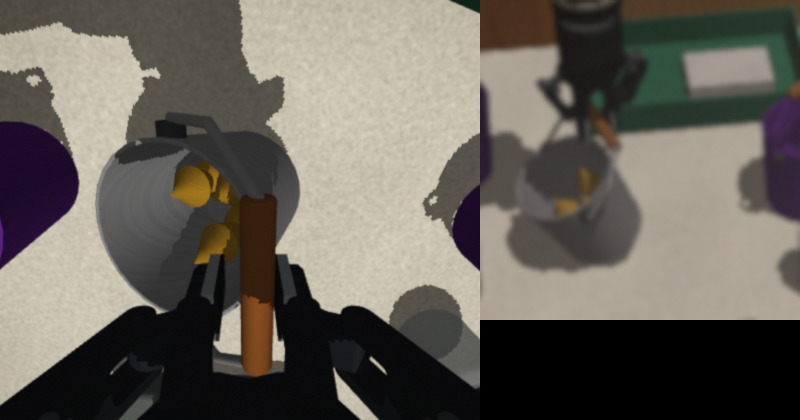

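The handle is now near upright in the fingers, but the pail may have shifted or tilted. I'll check that before gripping.

```bash
python3 - <<'E'
from h import *
t=optics.read_camera("top"); s=optics.read_camera("side")
s0=cv2.imread("pics/side0.png")[...,::-1]
c=np.zeros((400,800,3),np.uint8); c[:,:400]=cv2.resize(s0[110:210,200:300],(400,400),interpolation=2); c[:,400:]=cv2.resize(s[110:210,200:300],(400,400),interpolation=2)
cv2.imwrite("pics/c3.png",cv2.convertScaleAbs(c[...,::-1],alpha=1.5))
print(wood(s,(210,120,300,180)))
E
```

```text
(np.int32(40), array([252.15382385, 148.73077393]), [array([255.15384, 153.23077], dtype=float32), array([249.15382, 144.23077], dtype=float32)], (10.816654205322266, 3.882901668548584))
```

View pics/c3.png

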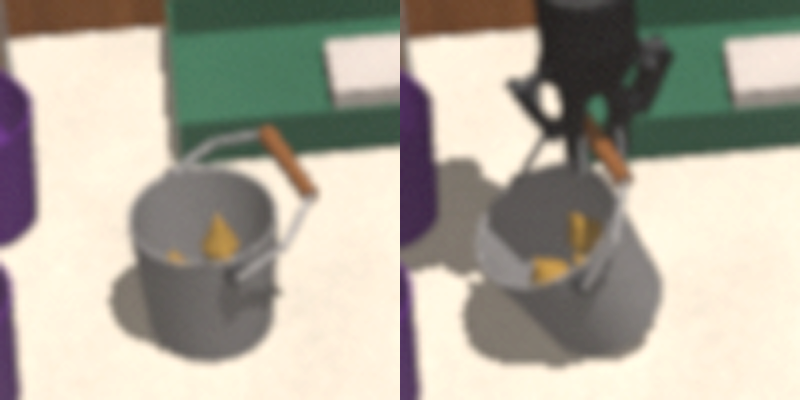

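The check shows a real problem. The pail is tipped toward -x by about 0.4 rad, and the handle has not turned relative to it. The vertical pads dragged the bar down by friction and it self-locked. I'll retrace the path to set the pail back down, then push with a tilted tool so the pads act tangentially.

```bash
python3 -m crank '[[[0,0,0],[0.12,0.04,0],24],[[0,0,0],[0.17,0.06,-0.02],24],[[0,0,0],[0.17,0.06,-0.04],24],[[0,0,0],[0.17,0.06,-0.05],24],[[0,0,0],[0.17,0.06,-0.08],24],[[0,0,0],[0.17,0.06,-0.09],24],[[0,0,0],[0.15,0.05,-0.11],24]]'
python3 -m crank '[[[0,0,0],[0.14,0.05,-0.11],24],[[0,0,0],[0.13,0.05,-0.12],24],[[0,0,0],[0.12,0.04,-0.12],24],[[0,0,0],[0.1,0.04,-0.1],24],[[0,0,0],[0.1,0.04,-0.08],24],[[0,0,0],[0.08,0.03,-0.05],24],[[0,0,0],[0,0,0],45],[[0,0,0],[0,0,0],45]]'
python3 - <<'E'
from h import *
s=arm.read_state();print(s["position"],s["contact_force"])
t=optics.read_camera("top"); s=optics.read_camera("side")
s0=cv2.imread("pics/side0.png")[...,::-1]
c=np.zeros((400,800,3),np.uint8); c[:,:400]=cv2.resize(t[185:285,145:245],(400,400),interpolation=2); c[:,400:]=cv2.resize(s[110:210,200:300],(400,400),interpolation=2)
cv2.imwrite("pics/c4.png",cv2.convertScaleAbs(c[...,::-1],alpha=1.5))
E
```

```text
time: 3.98
position: [0.5193, 0.3394, 0.1639]
eef_rot: [[-0.329, 0.944, -0.001], [0.944, 0.329, -0.0], [-0.0, -0.001, -1.0]]
contact_force: [-0.2, -0.4, 0.1]
width: 0.279
grip_force: 0.1
time: 4.65
position: [0.5457, 0.3493, 0.1416]
eef_rot: [[-0.329, 0.944, 0.0], [0.944, 0.329, 0.0], [0.0, 0.0, -1.0]]
contact_force: [-0.6, -1.1, -0.8]
width: 0.521
grip_force: 0.0
[0.54573162 0.34929558 0.14158254] [-0.57433465 -1.14244897 -0.84977737]
```

View pics/c4.png

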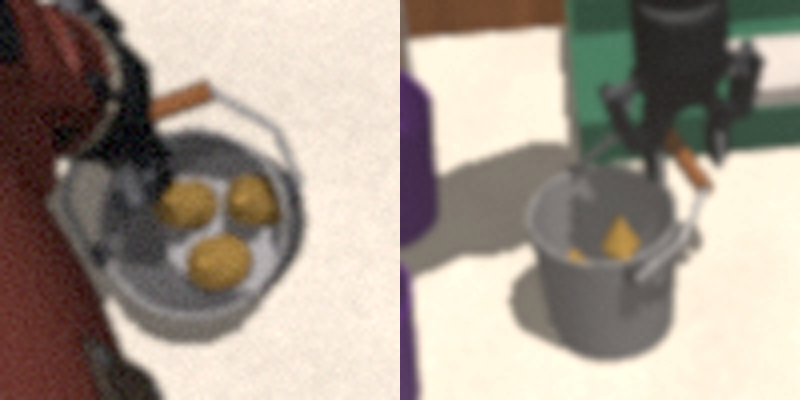

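The pail stands upright in its original place again, with the ornaments in the same positions. Next I tilt the tool 35° about the hinge direction, body leaning outward, and close the cage again.

```bash
python3 -m crank '[[[-0.0128,0.0368,0],[-0.03,-0.01,0],45],[[-0.0128,0.0368,0],[-0.03,-0.01,0],45],[[-0.0128,0.0368,0],[-0.03,-0.01,0],45],[[-0.0128,0.0368,0],[-0.03,-0.01,0],45],[[-0.0128,0.0368,0],[-0.03,-0.01,0],45],[[0,0,0],[0,0,0],34],[[0,0,0],[0,0,0],24],[[0,0,0],[0,0,0],24]]'
python3 - <<'E'
from h import *
s=arm.read_state();print(s["position"],s["contact_force"],s["qpos"])
im=optics.read_camera("wrist"); t=optics.read_camera("side")
c=np.zeros((420,800,3),np.uint8); c[:,:480]=im[:,40:520]; c[:320,480:]=cv2.resize(t[110:210,200:300],(320,320)); cv2.imwrite("pics/w5.png",c[...,::-1])
E
```

```text
time: 5.42
position: [0.545, 0.3497, 0.1416]
eef_rot: [[-0.33, 0.847, -0.417], [0.944, 0.296, -0.146], [-0.0, -0.441, -0.897]]
contact_force: [0.5, -0.6, 0.8]
width: 0.284
grip_force: 0.0
[0.54502295 0.34970661 0.14163823] [ 0.53296812 -0.61144562  0.81564334] [ 24.9847325   60.42411024  49.09313094 104.74260762   2.51677862
  95.15821594]
```

View pics/w5.png

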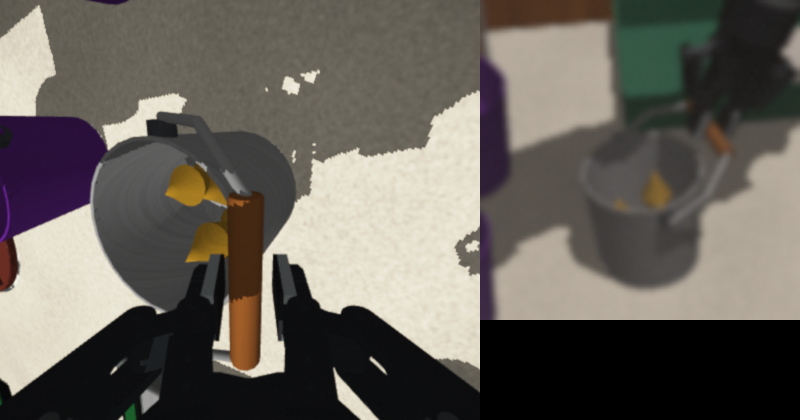

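The bar is well inside the jaws at about (246,280), with the tool tilted 26° and the pail upright. Now I'll compute the arc, rotating the tool back as the handle rises.

```bash
python3 - <<'E'
from h import *
s=arm.read_state(); p=s["position"]; e=np.array([.945,.328]); c=np.array([.474,.322])
prev=p
A=[58,50,42,34,26,18,10,4,0]; T=[26,26,24,21,17,13,8,4,0]; B=[2,3,4,5,6,7,7,7,7]
for a,t,b in zip(np.radians(A),np.radians(T),B):
    d=np.array([-np.sin(t),-np.cos(t)]); n=np.array([-np.cos(t),np.sin(t)])
    g=np.array([.085*np.sin(a),.108+.085*np.cos(a)])+.004*n+(.011-.001*b)*d
    q=np.r_[c+g[0]*e,g[1]]; print(np.degrees(a).round(),np.round((q-prev)/.04,2)); prev=q
E
```

```text
58.0 [-0.24 -0.16  0.07]
50.0 [-0.15 -0.05  0.26]
42.0 [-0.18 -0.06  0.23]
34.0 [-0.21 -0.07  0.2 ]
26.0 [-0.23 -0.08  0.16]
18.0 [-0.25 -0.09  0.13]
10.0 [-0.27 -0.09  0.06]
4.0 [-0.2  -0.07  0.02]
0.0 [-0.13 -0.05 -0.  ]
```

```bash
python3 -m crank '[[[0,0,0],[-0.1,-0.04,0.1],24],[[0,0,0],[-0.1,-0.04,0.1],24],[[0,0,0],[-0.08,-0.03,0.13],24],[[0,0,0],[-0.08,-0.03,0.13],24],[[0.002,-0.005,0],[-0.09,-0.03,0.12],24],[[0.002,-0.005,0],[-0.09,-0.03,0.12],24],[[0,0,0],[0,0,0],24]]'
cat >> h.py <<'E'
def gold(im,box):
    x0,y0,x1,y1=box; h=cv2.cvtColor(im,cv2.COLOR_RGB2HSV)[y0:y1,x0:x1]
    m=cv2.inRange(h,(15,140,60),(28,255,255)); q=np.argwhere(m)
    return len(q),(q.mean(0)[::-1]+[x0,y0]).round(1)
E
python3 - <<'E'
from h import *
for n,b in (("top",(155,200,245,275)),("side",(225,145,275,200))):
    print(n,gold(cv2.imread(f"pics/{n}0.png")[...,::-1].copy(),b)); im=optics.read_camera(n); print(gold(im,b)); cv2.imwrite(f"pics/{n}6.png",im[...,::-1])
t=im; c=cv2.resize(t[110:210,200:300],(320,320)); w=optics.read_camera("wrist")
k=np.zeros((420,800,3),np.uint8); k[:,:480]=w[:,40:520]; k[:320,480:]=c; cv2.imwrite("pics/w6.png",k[...,::-1])
E
```

```text
time: 6.1
position: [0.523, 0.3416, 0.1719]
eef_rot: [[-0.33, 0.861, -0.388], [0.944, 0.301, -0.134], [0.002, -0.41, -0.912]]
contact_force: [0.1, -0.2, 0.7]
width: 0.278
grip_force: 0.0
top (318, array([198.9, 241.1]))
(331, array([198.8, 240.8]))
side (32, array([254.6, 170. ]))
(40, array([254.7, 169.8]))
```

The ornament centroids are unchanged, so the pail is still upright and the handle is moving freely. Continuing the arc.

```bash
python3 -m crank '[[[0.003,-0.009,0],[-0.1,-0.04,0.11],24],[[0.003,-0.009,0],[-0.1,-0.04,0.1],24],[[0.004,-0.011,0],[-0.11,-0.04,0.09],24],[[0.004,-0.011,0],[-0.12,-0.04,0.08],24],[[0,0,0],[0,0,0],24]]'
python3 - <<'E'
from h import *
for n,b in (("top",(155,200,245,275)),("side",(225,145,275,200))):
    im=optics.read_camera(n); print(gold(im,b)); 
    try: print(wood(im,(220,110,300,175) if n=="side" else (155,195,235,245)))
    except Exception as x: print(x)
E
```

```text
time: 6.67
position: [0.5053, 0.3351, 0.1857]
eef_rot: [[-0.33, 0.904, -0.271], [0.944, 0.317, -0.093], [0.001, -0.287, -0.958]]
contact_force: [-0.6, -0.1, 0.7]
width: 0.281
grip_force: 0.0
(276, array([200.6, 242.5]))
(np.int32(88), array([190.09999084, 222.80001831]), [array([197.74998, 220.25002], dtype=float32), array([182.45   , 225.35002], dtype=float32)], (5.375871658325195, 16.127614974975586))
(16, array([253.3, 170.7]))
(np.int32(131), array([230., 113.]), [array([220., 113.], dtype=float32), array([240., 113.], dtype=float32)], (20.0, 6.0))
```

```bash
python3 -m crank '[[[0.004,-0.013,0],[-0.13,-0.045,0.06],24],[[0.004,-0.013,0],[-0.13,-0.045,0.04],24],[[0.004,-0.013,0],[-0.13,-0.045,0.03],24],[[0.005,-0.014,0],[-0.14,-0.05,0.02],24],[[0.005,-0.015,0],[-0.14,-0.05,0],24],[[0.005,-0.015,0],[-0.14,-0.05,0],24],[[0,0,0],[-0.1,-0.03,-0.02],24],[[0,0,0],[0,0,0],24]]'
python3 - <<'E'
from h import *
im=optics.read_camera("top"); print(gold(im,(155,200,245,275)),wood(im,(155,195,245,265)))
s=optics.read_camera("side"); print(gold(s,(225,145,275,200)),wood(s,(230,125,290,175)))
w=optics.read_camera("wrist")
k=np.zeros((420,800,3),np.uint8); k[:,:480]=w[:,40:520]; k[:320,480:]=cv2.resize(s[110:210,200:300],(320,320)); cv2.imwrite("pics/w7.png",k[...,::-1])
E
```

```text
time: 7.43
position: [0.4693, 0.3224, 0.1896]
eef_rot: [[-0.329, 0.944, -0.018], [0.944, 0.329, -0.011], [-0.005, -0.021, -1.0]]
contact_force: [0.1, 1.0, -0.3]
width: 0.284
grip_force: 0.0
(174, array([200.5, 244.1])) (np.int32(72), array([195.65002441, 237.44999695]), [array([202.70003, 235.09999], dtype=float32), array([188.60002, 239.8    ], dtype=float32)], (5.0596442222595215, 14.862703323364258))
(28, array([254.1, 170. ])) (np.int32(46), array([250.23529053, 148.05882263]), [array([247.32353, 143.20589], dtype=float32), array([253.14705, 152.91176], dtype=float32)], (11.3189058303833, 4.115965843200684))
```

View pics/w7.png

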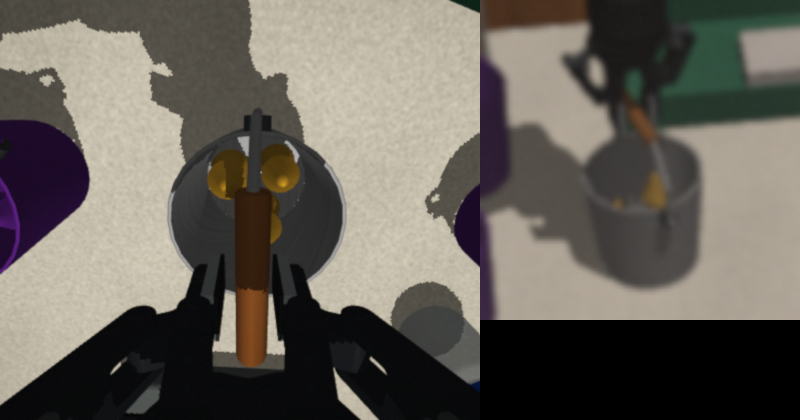

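The handle now stands straight up over the pail, with the wire in line with the pivot at (255,120), and the pail is upright. I'll lower slightly, grip and lift.

```bash
python3 -m crank '[[[0,0,0],[0,0,-0.1],24],[[0,0,0],[0,0,-0.08],24],[[0,0,0],[0,0,0],16],[[0,0,0],[0,0,0],8],[[0,0,0],[0,0,0],0],[[0,0,0],[0,0,0],0],[[0,0,0],[0,0,0],0],[[0,0,0],[0,0,0],0]]'
python3 -m crank '[[[0,0,0],[0,0,0.1],0],[[0,0,0],[0,0,0.15],0],[[0,0,0],[0,0,0.25],0],[[0,0,0],[0,0,0.35],0],[[0,0,0],[0,0,0.4],0],[[0,0,0],[0,0,0.4],0],[[0,0,0],[0,0,0.35],0],[[0,0,0],[0,0,0.2],0]]'
python3 -m crank '[[[0,0,0],[0,0,0.3],0],[[0,0,0],[0,0,0.3],0],[[0,0,0],[0,0,0.2],0],[[0,0,0],[0,0,0],0],[[0,0,0],[0,0,0],0]]'
python3 - <<'E'
from h import *
im=optics.read_camera("top"); print(gold(im,(155,190,265,285)),wood(im,(155,195,245,265)))
s=optics.read_camera("side"); print(gold(s,(215,100,285,200)))
cv2.imwrite("pics/top8.png",im[...,::-1]);cv2.imwrite("pics/side8.png",s[...,::-1])
E
```

```text
time: 8.25
position: [0.4697, 0.3225, 0.1823]
eef_rot: [[-0.329, 0.944, -0.016], [0.944, 0.329, -0.011], [-0.005, -0.019, -1.0]]
contact_force: [0.7, 0.1, -6.2]
width: 0.168
grip_force: 58.4
time: 8.92
position: [0.4706, 0.323, 0.2733]
eef_rot: [[-0.329, 0.944, -0.013], [0.944, 0.329, -0.009], [-0.004, -0.015, -1.0]]
contact_force: [1.7, 0.2, -5.7]
width: 0.168
grip_force: 58.7
time: 9.33
position: [0.4701, 0.3227, 0.3027]
eef_rot: [[-0.329, 0.944, -0.015], [0.944, 0.329, -0.01], [-0.004, -0.018, -1.0]]
contact_force: [-0.7, -0.6, -6.4]
width: 0.168
grip_force: 58.7
(238, array([189., 243.])) (np.int32(98), array([182.00001526, 238.00001526]), [array([190.40001, 235.20001], dtype=float32), array([173.60002, 240.80002], dtype=float32)], (6.324554920196533, 17.708751678466797))
(34, array([251.6, 141.1]))
```

```bash
python3 -m crank '[[[0,0,0],[0.03,-0.1,0],0],[[0,0,0],[0.06,-0.2,0],0],[[0,0,0],[0.09,-0.3,0],0],[[0,0,0],[0.12,-0.4,0],0],[[0,0,0],[0.12,-0.4,0],0],[[0,0,0],[0.12,-0.4,0],0],[[0,0,0],[0.12,-0.4,0],0],[[0,0,0],[0.12,-0.4,0],0]]'
python3 -m crank '[[[0,0,0],[0.12,-0.4,0],0],[[0,0,0],[0.12,-0.4,0],0],[[0,0,0],[0.12,-0.4,0],0],[[0,0,0],[0.12,-0.4,0],0],[[0,0,0],[0.12,-0.4,0],0],[[0,0,0],[0.12,-0.4,0],0],[[0,0,0],[0.12,-0.4,0],0],[[0,0,0],[0.12,-0.4,0],0]]'
python3 -m crank '[[[0,0,0],[0.12,-0.4,0],0],[[0,0,0],[0.12,-0.4,0],0],[[0,0,0],[0.12,-0.4,0],0],[[0,0,0],[0.12,-0.4,0],0],[[0,0,0],[0.09,-0.3,0],0],[[0,0,0],[0.06,-0.2,0],0],[[0,0,0],[0.05,-0.15,0],0],[[0,0,0],[0.03,-0.1,0],0]]'
python3 -m crank '[[[0,0,0],[0,0,0],0],[[0,0,0],[0,0,0],0],[[0,0,0],[0,0,0],0]]'
```

```text
time: 10.1
position: [0.5014, 0.2166, 0.3024]
eef_rot: [[-0.328, 0.944, -0.016], [0.945, 0.328, -0.011], [-0.005, -0.019, -1.0]]
contact_force: [-0.2, 0.1, -5.6]
width: 0.165
grip_force: 58.6
time: 10.77
position: [0.5395, 0.0885, 0.3024]
eef_rot: [[-0.328, 0.944, -0.016], [0.945, 0.328, -0.011], [-0.005, -0.019, -1.0]]
contact_force: [0.4, -0.4, -6.0]
width: 0.166
grip_force: 58.6
time: 11.43
position: [0.5679, -0.0041, 0.3024]
eef_rot: [[-0.328, 0.944, -0.016], [0.944, 0.328, -0.01], [-0.004, -0.019, -1.0]]
contact_force: [-0.2, -0.2, -5.5]
width: 0.164
grip_force: 58.6
time: 11.68
position: [0.5677, -0.0027, 0.3025]
eef_rot: [[-0.33, 0.944, -0.016], [0.944, 0.33, -0.01], [-0.004, -0.018, -1.0]]
contact_force: [-0.4, 0.7, -5.9]
width: 0.165
grip_force: 58.7
```

```bash
python3 -m crank '[[[0,0,0],[0,0,-0.1],0],[[0,0,0],[0,0,-0.2],0],[[0,0,0],[0,0,-0.25],0],[[0,0,0],[0,0,-0.25],0],[[0,0,0],[0,0,-0.2],0],[[0,0,0],[0,0,-0.15],0],[[0,0,0],[0,0,-0.1],0],[[0,0,0],[0,0,0],0]]'
python3 -m crank '[[[0,0,0],[0,0,-0.05],0],[[0,0,0],[0,0,-0.05],0],[[0,0,0],[0,0,-0.05],0],[[0,0,0],[0,0,-0.05],0],[[0,0,0],[0,0,0],0],[[0,0,0],[0,0,0],0]]'
```

```text
time: 12.35
position: [0.5674, -0.0034, 0.2514]
eef_rot: [[-0.329, 0.944, -0.017], [0.944, 0.329, -0.01], [-0.004, -0.02, -1.0]]
contact_force: [0.4, 0.9, -6.8]
width: 0.161
grip_force: 58.6
time: 12.85
position: [0.5679, -0.0034, 0.2445]
eef_rot: [[-0.329, 0.944, -0.016], [0.944, 0.329, -0.01], [-0.004, -0.018, -1.0]]
contact_force: [-0.1, -0.3, -6.3]
width: 0.164
grip_force: 58.6
```

```bash
python3 -m crank '[[[0,0,0],[0,0,-0.03],0],[[0,0,0],[0,0,-0.03],0],[[0,0,0],[0,0,-0.03],0],[[0,0,0],[0,0,0],0],[[0,0,0],[0,0,0],0],[[0,0,0],[0,0,0],0]]'
```

```text
time: 13.35
position: [0.568, -0.0034, 0.2411]
eef_rot: [[-0.329, 0.944, -0.016], [0.944, 0.329, -0.01], [-0.005, -0.018, -1.0]]
contact_force: [0.7, -0.4, -4.6]
width: 0.166
grip_force: 58.8
```

```bash
python3 -m crank '[[[0,0,0],[0,0,-0.03],0],[[0,0,0],[0,0,-0.02],0],[[0,0,0],[0,0,0],0],[[0,0,0],[0,0,0],0],[[0,0,0],[0,0,0],0]]'
```

```text
time: 13.77
position: [0.568, -0.0034, 0.2392]
eef_rot: [[-0.329, 0.944, -0.015], [0.944, 0.329, -0.01], [-0.005, -0.018, -1.0]]
contact_force: [-1.4, -1.3, 0.7]
width: 0.163
grip_force: 59.2
```

The weight has transferred to the pan (0.7 N left on the tool). Releasing, then retreating straight up.

```bash
python3 -m crank '[[[0,0,0],[0,0,0],20],[[0,0,0],[0,0,0],26],[[0,0,0],[0,0,0],40],[[0,0,0],[0,0,0],50],[[0,0,0],[0,0,0.2],50],[[0,0,0],[0,0,0.4],50],[[0,0,0],[0,0,0.8],50],[[0,0,0],[0,0,0.8],50]]'
python3 -m crank '[[[0,0,0],[0,0.6,0.4],50],[[0,0,0],[-0.2,0.9,0],50],[[0,0,0],[-0.3,0.9,0],50],[[0,0,0],[-0.3,0.9,0],50],[[0,0,0],[-0.3,0.9,0],50],[[0,0,0],[-0.3,0.9,0],50],[[0,0,0],[-0.2,0.5,0],50],[[0,0,0],[0,0,0],50]]'
python3 - <<'E'
from h import *
t=optics.read_camera("top"); s=optics.read_camera("side")
wt=wood(t,(280,150,370,260)); ws=wood(s,(240,160,340,290)); print(wt,ws)
print("grip",tri(("top",*wt[1]),("side",*ws[1])))
g0=gold(cv2.imread("pics/top0.png")[...,::-1].copy(),(155,200,245,275))[1]; g1=gold(t,(280,150,370,260)); print(g0,g1,"gold shift",plane("top",*g1[1],.11)-plane("top",*g0,.05))
# rim centre: dark pail against bright pan
cv2.imwrite("pics/top9.png",t[...,::-1]); cv2.imwrite("pics/side9.png",s[...,::-1])
d=cv2.absdiff(t,cv2.imread("pics/top0.png")[...,::-1].copy()).max(2)[165:262,280:362]>22
q=cv2.morphologyEx(d.astype(np.uint8),cv2.MORPH_OPEN,np.ones((3,3)))
n,l,st,c=cv2.connectedComponentsWithStats(q); i=1+st[1:,4].argmax(); print(st[i])
(x,y),r=cv2.minEnclosingCircle(np.argwhere(l==i)[:,::-1].astype(np.float32)); print(x+280,y+165,r, plane("top",x+280,y+165,.178))
E
```

```text
time: 14.43
position: [0.5672, -0.0033, 0.3279]
eef_rot: [[-0.329, 0.944, -0.018], [0.944, 0.329, -0.01], [-0.004, -0.02, -1.0]]
contact_force: [1.2, 0.5, 1.3]
width: 0.586
grip_force: 0.0
time: 15.1
position: [0.5022, 0.2244, 0.3438]
eef_rot: [[-0.333, 0.943, -0.016], [0.943, 0.333, -0.009], [-0.003, -0.018, -1.0]]
contact_force: [0.3, -0.1, -0.0]
width: 0.583
grip_force: 0.0
(np.int32(214), array([321.94525146, 197.47447205]), [array([340.21167, 190.83214], dtype=float32), array([303.67883, 204.1168 ], dtype=float32)], (6.322246551513672, 38.87327575683594)) (np.int32(90), array([290.18002319, 203.24002075]), [array([282.68002, 193.24002], dtype=float32), array([297.68002, 213.24002], dtype=float32)], (25.0, 4.400000095367432))
grip (array([ 0.56697452, -0.00261914,  0.25290018]), [2.5621210134694378e-05, 2.5621210134813878e-05])
[198.9 241.1] (194, array([316.3, 203.5])) gold shift [ 0.09504397 -0.32093158  0.06      ]
[   5   11   62   59 2275]
318.0 208.5 34.12120819091797 [0.54723654 0.00290078 0.178     ]
```

The grip triangulates to (0.567, -0.003, 0.253), which is directly above the pan centre (0.568, -0.005) and at the height expected for an upright pail on the pan. The ornaments' shift agrees to within a few mm, and the arm is clear. Handing in.

```bash
python3 -c "
from bench import ticket; print(ticket.sign_off())"
```

```text
the job is handed in; nothing more can be done
None
```

I set the tall pail down upright near the middle of the scale pan, let go of the handle and handed the job in at about 15 s; the hand-in gave no verdict. On my first try at swinging the handle the pail tipped by roughly 0.4 rad (the limit is 0.5), so I stood it back up and swung the handle again with the tool tilted.

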